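Scan a bottle carrier in and pack it

ROBOT

A 6-joint arm with a two-finger parallel gripper is mounted at the origin on a cart in front of the work surface, level with it; the furniture and walls round the work are solid. World frame = base frame: x ahead of the robot, y to its left, z up, the work surface at z = 0. Lengths are in mm, angles in rad, forces in N, time in s.
With the tool pointing down it reaches from about 300 to 750 mm from the base axis. Payload 8.5 kg.
Tool frame: the origin (TCP) lies between the finger pads; the fingertips stand 22 mm ahead of it and the grasp point (between the pads) lies 3 mm ahead of it; z points along the fingers, y is the direction in which the jaws open and shut (so a half turn about z gives the same grasp; the last joint's range is limited). The gripper opens to 88 mm and grips with 3 to 60 N. Pads are 18 mm wide; open, the fingers measure 123 mm over their backs; the gripper's body (75 mm by 187 mm) begins 45 mm behind the grasp point.
Start: joints at [-1.452, 0.381, 1.297, -0, 1.464, -0.215], TCP at [180.193, -519.626, 260.748] pointing down, gripper open.
Joint ranges: [-3.11, 3.11], [-0.89, 2.33], [0.22, 2.48], [-1.42, 4.56], [0.17, 2.85], [-2.88, 2.88]. Speed limits (rad/s): [2.39, 2.39, 3.14, 3.14, 3.14, 3.14].

INTERFACE

Orientations are given as [roll, pitch, yaw] about the fixed x, y, z axes, in that order (R = Rz(yaw) Ry(pitch) Rx(roll)).
In Python, from plant import robot gives the robot as it stands.
- The arm moves only by the tool jog_arm, never from a script. Its argument "plan" is a list of rows, each a list of 7 numbers: the closure in counts, from 0 (fully open) to 255 (shut), then the shift along the world's x, y, z in cm, then the turn, a rotation vector about the world's x, y, z in rad. A call has 1 to 20 rows; each row shifts and turns the commanded pose from where the row before left it; what a row does not reach is not made up. A row lasts 1/8 s, in which the tool goes at most 62.5 mm and 10.7 degrees, less where a joint would pass 70% of its speed; a pose out of reach is approached as far as the arm can. A call with a gripper value outside its range is refused whole. The fingers move at their own pace and stop on an object; the grip force is fixed at half the most. Time passes only in rows, so rows that do not move let the fingers close. It gives the time, the measured TCP pose, the force and the opening at its end, in the units of the state.
- robot.get_obs(): the state, without advancing time (a new reading comes with each control period).
- robot.read_camera(name): name is "scene" or "top"; returns (picture, depth): 480x640x3 uint8, red, green, blue; 480x640 float32, mm along the optical axis (not along the pixel's ray), 0 where there is no reading.
- robot.camera_model(name): a dict with "vertical_fov" (degrees; the focal length in pixels is half the picture's height over the tangent of half this angle, whatever the lens; pixels are square), "cx", "cy" (the principal point, pixels), "dist_coeffs" ([k1, k2, p1, p2, k3] as OpenCV has them; the pictures are not rectified), "rvec" (rotation vector, rad) and "tvec" (3), from world to camera coordinates, as OpenCV has them. Camera axes: x right, y down, z forward; pixel columns grow to the right and rows downward; lengths in mm; the calibration is good to about 2 mm. A picture is of the moment at which its call begins. camera_model takes no time and is no camera call.
- robot.close_job(): hands the job in, once; it reports no verdict.
Trained networks look in the newest picture that a camera, given by its name, has taken for a name from the list of things; names that differ only in an ending like _2 or _b are one class to them, and where a whole thing is asked for, a point or a joint stands for the part that bears it (a point fixed in the world has none). Each returns a list of dicts, best first, with "conf" (0 to 1); they miss things now and then, are a little off and sometimes report something else, mostly with a low value. They report only what shows in the picture. A call takes as long as a camera call.
- robot.spot_in(camera, label): "location" ([x, y, z] in mm, in the coordinates of the camera as it stood for that picture, good to about 4 mm: the middle of the surface that is visible of it).
The state is a dict: "t": time; "q": joint angles; "joint_vel": joint speeds; "joint_torque": joint torques, N m; "eef_pos": TCP position; "eef_rot": TCP orientation; "ft_force": force on the tool from outside, world axes, zero at the start; "wrist_torque": the same for the moment, N m; "width": finger opening in mm.
Only numpy, scipy, OpenCV 4.12 (cv2) and the standard library are available. Lean on these libraries where they do the work, as an engineer would, in place of code of your own. Each camera call takes 0.05 s, during which the arm holds its last target. There are 200 camera calls.

TASK

Book this bottle carrier out: take the bar-code reader from its holster and aim its window squarely at the middle of the carrier's bar-code label, reader lined up with the label and 5 to 10 cm off it, and hold it still there for a good second until it has read. Put the reader back in its holster, window end down and fully home, and only then stand the small brown bottle and the taller blue-capped bottle upright in the carrier, setting each down rather than dropping it. Leave the other things where they are.

Things in the scene. Friction and masses are not known exactly. Their poses are not given: they have to be found in the camera images.
- reader: straight hand-held bar-code reader, 143 mm long; reads by itself. Origin: centre of the window in its nose end; +z runs from window to tail, so it reads along -z; its scan line lies along y. Head (z 0-60 mm) 36 (x) by 50 (y) mm; white grip (z 68-134 mm) 30 (x) by 42 (y) mm. Starts nose down in the holster, leaning with it towards the robot. 0.16 kg
- holster_cup: cup of the black desk holster, fixed. Origin: centre of the cup's inner floor; +z is the cup's axis, out of its mouth, leaning 25 degrees from vertical towards its front. Inside 44 (x) by 58 (y) mm, 50 mm deep along z, walls 4 mm, rounded lip 6 mm thick; about 4 mm to spare round the reader's head, 90 mm of reader stands out. Round foot 112 mm across, 10 mm thick
- carrier: low grey open bottle carrier, fixed, 86 (x) by 164 (y) mm, 49 mm high with its rim, label holder along its front (-x) side. Origin: centre of its underside, z up. A 4 mm wall at y = 0, 42 mm high, divides it into two places of 78 (x) by 76 (y) mm, centred at y = +40 and -40 mm, floor at z = 4 mm
- label: bar-code label in the sloping holder on the carrier's front. Origin: centre of the label's face; +z is its outward normal (32 degrees from vertical, towards the carrier's front); y runs along the label across the bars (the reader's y must lie along it, either way round), x up the slope. Paper 44 (x) by 112 (y) mm, holder 52 by 124 mm
- amber_bottle: small brown glass bottle with a black screw cap, 92 mm high, body 46 mm across, cap 33 mm across from z = 70 to 92 mm. Origin at the centre of its underside, z up. About 0.15 kg
- buffer_bottle: taller clear bottle with a blue screw cap, 128 mm high, body 60 mm across, cap 42 mm across from z = 106 to 128 mm. Origin at the centre of its underside, z up. About 0.25 kg
- petri_dish: bystander: small clear petri dish, 60 mm across, 16 mm high. Origin at the centre of its underside. To be left where it is
- white_bottle: bystander: squat white plastic bottle with a white cap, 50 mm across, 84 mm high. Origin at the centre of its underside. To be left where it is
- well_plate: bystander: flat well plate with lid, 84 mm (x) by 126 mm (y), 18 mm high. Origin at the centre of its underside. To be left where it is

How it is judged (in metres and radians):
On the way, in this order (a step that is already met when the one before it is completed fails the run):
1. bottles still on the bench, held reader aimed at the label for 0.8 s: centre within 15 mm of its axis, 40-110 mm off, square within 14 and lined up within 17 degrees, under 20 mm/s, 0.15 rad/s (x of label in the frame of reader between -0.015 and 0.015 m and y of label in the frame of reader between -0.015 and 0.015 m and z of label in the frame of reader between -0.11 and -0.04 m and angle between the z axis of reader and the z axis of label, either way round below 0.25 rad and angle between the y axis of reader and the y axis of label, either way round below 0.3 rad and linear speed of reader below 0.02 m/s and angular speed of reader below 0.15 rad/s and contact force between the fingers and reader above 0.5 N and horizontal distance between each of amber_bottle, buffer_bottle and carrier above 0.1 m), for 0.8 s.
2. bottles still outside the carrier, reader let go in its holster nose down: window within 12 mm of the cup's floor centre, axis within 10 degrees of the cup's (distance between reader and holster_cup below 0.012 m and angle between the z axis of reader and the z axis of holster_cup, either way round below 0.17 rad and contact force between the fingers and reader below 0.1 N and horizontal distance between each of amber_bottle, buffer_bottle and carrier above 0.1 m), for 0.2 s.
At the end, for the whole second after the job is handed in: The reader stands nose down in its holster (window within 12 mm of the cup's floor centre, axis within 10 degrees of the cup's), both bottles stand upright (within 7 degrees) on the floor of the carrier (underside within 6 mm of it), and all three are at rest (distance between reader and holster_cup below 0.012 m and angle between the z axis of reader and the z axis of holster_cup, either way round below 0.17 rad and x of amber_bottle in the frame of carrier between -0.04 and 0.04 m and y of amber_bottle in the frame of carrier between -0.08 and 0.08 m and z of each of amber_bottle, buffer_bottle in the frame of carrier below 0.01 m and angle between each of amber_bottle, buffer_bottle's own z axis and vertical below 0.12 rad and x of buffer_bottle in the frame of carrier between -0.04 and 0.04 m and y of buffer_bottle in the frame of carrier between -0.08 and 0.08 m and linear speed of each of amber_bottle, buffer_bottle, reader below 0.02 m/s); the robot touches nothing.
It fails at once if a bottle let go more than 20 mm above the carrier's floor ((horizontal distance between amber_bottle and carrier below 0.09 m and z of amber_bottle in the frame of carrier above 0.024 m and contact force between the fingers and amber_bottle below 0.05 N) or (horizontal distance between buffer_bottle and carrier below 0.09 m and z of buffer_bottle in the frame of carrier above 0.024 m and contact force between the fingers and buffer_bottle below 0.05 N)).
It fails at once if a bystander (petri dish, white bottle, well plate) moved more than 30 mm (distance of any of petri_dish, white_bottle, well_plate from where it was at the start of the episode above 0.03 m).
It also fails if it takes over 72 s, if anything falls off the work surface, if the arm or the gripper's body presses on something with over 40 N, if the wrist force passes 120 N, or if a joint passes its speed limit or range.

## Working session

There is one attempt and no reset: what is moved stays moved. The work goes in short steps, Python scripts to look and compute and a tool call to move; the robot and the scene stay as the last step left them, time stands still between calls to the robot, and variables do not carry over. Pictures are saved under pics/ and viewed, about 8 in all and at most 12, crops included, and the job is handed in when it is done.

Besides the shell and the picture viewer there is one more tool, called after ">>>" as name(argument=value, ...), one argument or row to a line, values as JSON. jog_arm: Moves the arm, as the interface text tells. Its arguments: {"type":"object","properties":{"plan":{"type":"array","items":{"type":"array","items":{"type":"number"}}}},"required":["plan"]}

```bash
mkdir -p pics; ls; cat > h.py <<'E'
import numpy as np, cv2
from scipy.spatial.transform import Rotation as R
from plant import robot
def cam(n):
    m=robot.camera_model(n); f=240/np.tan(np.radians(m["vertical_fov"])/2)
    K=np.array([[f,0,m["cx"]],[0,f,m["cy"]],[0,0,1]]); Rm=cv2.Rodrigues(np.array(m["rvec"],float))[0]
    return K,np.array(m["dist_coeffs"],float),Rm,np.array(m["tvec"],float).ravel(),m
def toworld(n,p):
    K,d,Rm,t,_=cam(n); return (np.asarray(p)-t)@Rm
def proj(n,P):
    K,d,Rm,t,m=cam(n); return cv2.projectPoints(np.asarray(P,float).reshape(-1,1,3),np.array(m["rvec"],float),t,K,d)[0].reshape(-1,2)
def cloud(n,depth):
    K,d,Rm,t,_=cam(n); v,u=np.mgrid[0:480,0:640]
    xy=cv2.undistortPoints(np.stack([u,v],-1).reshape(-1,1,2).astype(float),K,d).reshape(480,640,2)
    P=np.dstack([xy,np.ones((480,640))])*depth[...,None]
    W=(P-t)@Rm; W[depth<=0]=np.nan; return W
def snap(n,f=None):
    im,de=robot.read_camera(n)
    if f: cv2.imwrite(f"pics/{f}.png",im[...,::-1])
    return im,de
E
python3 - <<'E'
from h import *
for n in ["scene","top"]:
    im,de=snap(n,n+"0"); np.savez(n+"0.npz",im=im,de=de)
    K,d,Rm,t,_=cam(n); print(n,"campos",-Rm.T@t, "f",K[0,0], d)
    for l in ["reader","holster_cup","carrier","label","amber_bottle","buffer_bottle","petri_dish","white_bottle","well_plate"]:
        for r in robot.spot_in(n,l)[:2]:
            w=toworld(n,r["location"]); print(l,round(r["conf"],2),w.round(0),proj(n,w).round(0))
print(robot.get_obs())
E
```

```text
pics
scene campos [-290.42192158  671.87162668  581.18361839] f 489.13230676818944 [0.006947 0.       0.       0.       0.      ]
reader 0.59 [494. 281. 119.] [[304. 242.]]
holster_cup 0.89 [519. 300.  52.] [[291. 267.]]
carrier 0.72 [524. 300.  52.] [[289. 266.]]
carrier 0.56 [664.  -6.  32.] [[373. 220.]]
label 0.84 [610. -38.  40.] [[395. 223.]]
amber_bottle 0.89 [437. -55.  68.] [[447. 240.]]
amber_bottle 0.37 [523. 303.  52.] [[289. 266.]]
buffer_bottle 0.74 [441.  89.  69.] [[395. 253.]]
petri_dish 0.64 [605. 144.  13.] [[334. 249.]]
petri_dish 0.62 [518. 300.  52.] [[291. 267.]]
white_bottle 0.22 [519. 301.  50.] [[290. 268.]]
well_plate 0.85 [397. 488.  20.] [[225. 338.]]
top campos [ 333.6370576   186.05052325 1165.60094814] f 470.8763289751574 [-0.05382395  0.          0.          0.          0.        ]
reader 0.66 [509. 270. 137.] [[286. 255.]]
reader 0.2 [550. 278.  72.] [[284. 243.]]
holster_cup 0.69 [553. 278.  70.] [[284. 242.]]
holster_cup 0.52 [414. 483.  20.] [[202. 303.]]
carrier 0.95 [666. -29.  21.] [[408. 199.]]
amber_bottle 0.84 [439. -63.  66.] [[431. 287.]]

[... 154 characters left out ...]
te 0.74 [413. 483.  20.] [[203. 304.]]
{'t': 1.0, 'q': array([-1.45231216e+00,  3.80591320e-01,  1.29737837e+00, -1.17559693e-05,
        1.46362714e+00, -2.15315792e-01]), 'joint_vel': array([ 0.00125092, -0.00046402,  0.00104045, -0.00064651,  0.00060981,
       -0.00010639]), 'joint_torque': array([-1.46389142e-03, -4.37813008e+01, -2.24731386e+01,  7.12900143e-02,
        3.14749021e-02,  2.23945364e-06]), 'eef_pos': array([ 180.18446071, -519.62891338,  260.7603707 ]), 'eef_rot': array([-3.14158608e+00,  1.05260890e-05,  3.33801214e-01]), 'ft_force': array([ 0.32669528,  0.18221852, -0.15332195]), 'wrist_torque': array([-0.01702429, -0.02269221,  0.01107622]), 'width': 88.1988541889496}
```

```bash
python3 - <<'E'
import cv2
a=cv2.imread('pics/top0.png');b=cv2.imread('pics/scene0.png')
cv2.imwrite('pics/a.png',cv2.resize(a[150:370,160:480],(800,550),interpolation=cv2.INTER_CUBIC))
cv2.imwrite('pics/b.png',cv2.resize(b[170:390,180:500],(800,550),interpolation=cv2.INTER_CUBIC))
E
```

```text
(no output)
```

View pics/a.png

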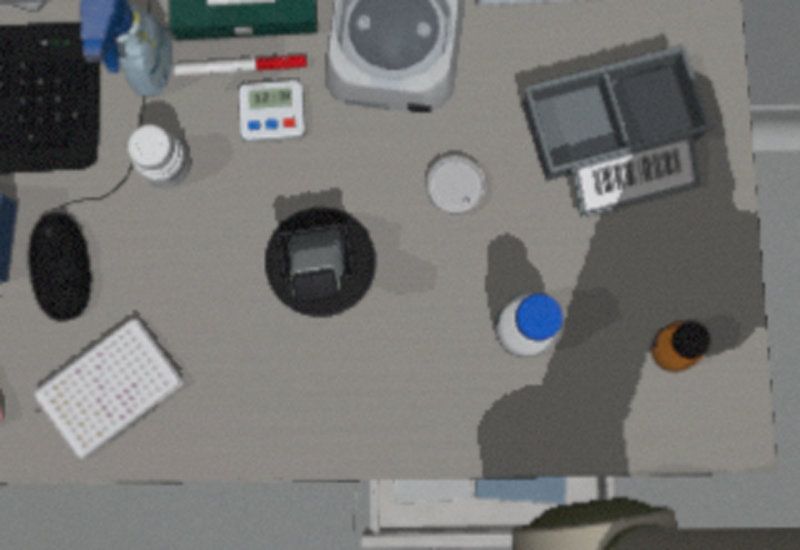

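View pics/b.png

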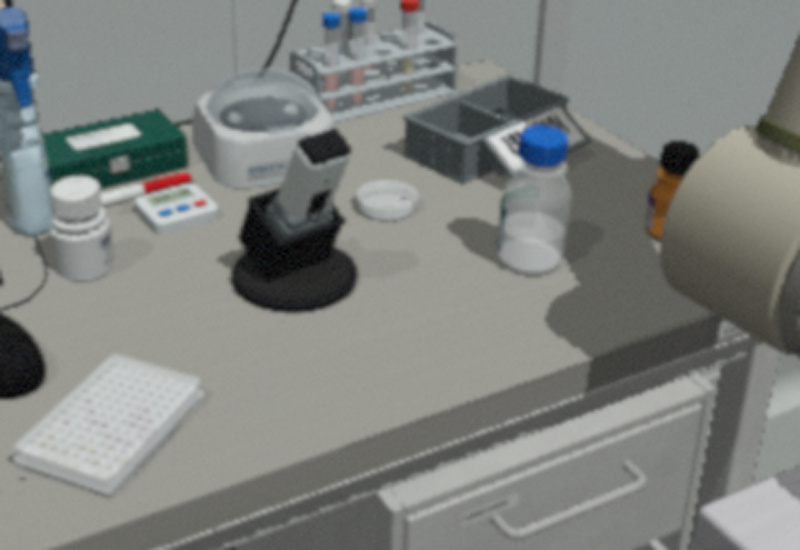

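The top crop shows the holster at (320,262), the carrier with its label turned a few degrees at (620,125), the blue-capped bottle at (535,325) and the amber bottle at (680,345). The scene crop agrees, and the reader leans towards the robot. Next I fit the geometry to the depth.

```bash
cat > fit.py <<'E'
from h import *
from scipy.optimize import least_squares
def boxd(q,lo,hi):
    c=(np.array(lo)+hi)/2; e=np.abs(q-c)-(np.array(hi)-lo)/2
    return np.linalg.norm(np.maximum(e,0),axis=1)+np.minimum(e.max(1),0)
def Rread(yaw,lean=np.radians(25)): # z leans toward -x at yaw 0
    return R.from_euler('z',yaw)*R.from_euler('y',-lean)
W={}
for n in ["scene","top"]:
    z=np.load(n+"0.npz"); W[n]=cloud(n,z["de"]); W[n+"i"]=z["im"]
def sel(n,lo,hi):
    w=W[n].reshape(-1,3); m=np.all((w>lo)&(w<hi),axis=1); return w[m],W[n+"i"].reshape(-1,3)[m]
if __name__=="__main__":
    for ns in (["scene"],["top"],["scene","top"]):
        P=np.vstack([sel(n,[430,210,80],[600,350,230])[0] for n in ns])
        def f(p):
            q=Rread(p[3]).inv().apply(P-p[:3])
            return np.minimum(boxd(q,[-18,-25,0],[18,25,60]),boxd(q,[-15,-21,60],[15,21,143]))
        best=min((least_squares(f,[550,280,30,y],loss='soft_l1',f_scale=2) for y in (-.6,-.3,0,.3,.6)),key=lambda s:s.cost)
        print("reader",ns,len(P),best.x.round(3),np.abs(best.fun).mean().round(2), "tail",(best.x[:3]+Rread(best.x[3]).apply([0,0,143])).round(1))
    for n in ("scene","top"):
        P,_=sel(n,[430,200,5],[640,360,14]); print("foot",n,cv2.minEnclosingCircle(P[:,:2].astype(np.float32)),np.median(P[:,2]))
        P,_=sel(n,[540,-170,44],[780,110,56]); r=cv2.minAreaRect(P[:,:2].astype(np.float32)); print("rim",n,len(P),r,np.median(P[:,2]))
        for nm,c,rr in (("amber",(438,-60),40),("buf",(450,80),45)):
            P,col=sel(n,[c[0]-rr,c[1]-rr,60],[c[0]+rr,c[1]+rr,180]); 
            zt=np.percentile(P[:,2],97); T=P[P[:,2]>zt-5]; print(nm,n,len(P),zt.round(1),len(T),cv2.minEnclosingCircle(T[:,:2].astype(np.float32)),T[:,:2].mean(0).round(1))
    # label bright points
    for n in ("scene","top"):
        P,c=sel(n,[560,-130,14],[680,60,60]); 
        m=(c.min(1)>150); Q=P[m]; C=np.median(Q,axis=0); Q=Q[np.linalg.norm(Q-C,axis=1)<65]
        u,s,v=np.linalg.svd(Q-Q.mean(0)); nn=v[2]*np.sign(v[2][2]); print("label",n,len(Q),C.round(1),"n",nn.round(3),"tilt",np.degrees(np.arccos(nn[2])).round(1),"yaw n",np.degrees(np.arctan2(-nn[1],-nn[0])).round(1))
E
python3 fit.py
```

```text
reader ['scene'] 790 [5.47682e+02 2.78778e+02 2.40420e+01 1.50000e-01] 1.51 tail [487.9 269.8 153.6]
reader ['top'] 540 [5.47341e+02 2.76335e+02 2.47800e+01 1.12000e-01] 2.84 tail [487.3 269.6 154.4]
reader ['scene', 'top'] 1330 [5.47518e+02 2.78042e+02 2.44370e+01 1.37000e-01] 2.08 tail [487.7 269.8 154. ]
foot scene ((532.0150756835938, 277.7977294921875), 55.312896728515625) 10.681217705910724
rim scene 385 ((668.9595947265625, -20.51013946533203), (106.7957763671875, 171.9373779296875), 15.124215126037598) 47.04201136742517
amber scene 223 92.0 86 ((443.304931640625, -69.08589172363281), 17.628572463989258) [440.2 -67.3]
buf scene 813 128.0 146 ((460.4775390625, 74.44709014892578), 21.386043548583984) [458.1  75.8]
foot top ((524.8338623046875, 291.9972839355469), 112.6094970703125) 10.292252432068448
rim top 715 ((667.7484741210938, -23.97381591796875), (108.92754364013672, 167.81146240234375), 14.965782165527344) 47.82187083901255
amber top 216 94.4 132 ((440.56427001953125, -69.86056518554688), 16.134675979614258) [440.6 -70.6]
buf top 531 131.1 213 ((460.3570251464844, 71.62992858886719), 20.613229751586914) [460.3  71.7]
label scene 110 [608.3   8.7  41.8] n [-0.503 -0.135  0.854] tilt 31.4 yaw n 15.1
label top 197 [598.7  -1.1  35.5] n [-0.516 -0.131  0.846] tilt 32.2 yaw n 14.3
```

```bash
python3 - <<'E'
from fit import *
yaw=np.radians(15); Rz=R.from_euler('z',yaw)
W_=W["top"]
print("label px",[W_[v,u].round(1) for v,u in ((220,415),(219,414),(221,416),(220,413))])
for n in ("top","scene"):
    P,_=sel(n,[540,-170,-5],[780,110,58]); q=Rz.inv().apply(P-[668,-24,0])
    a=q[(q[:,2]>43)]
    print(n,"y",np.percentile(a[:,1],[0,2,98,100]).round(1),"x",np.percentile(a[a[:,1].__abs__()<80][:,0],[0,2,50,98,100]).round(1))
    # divider: z>36, x in interior
    for lo,hi in((-20,30),):
        d=q[(q[:,2]>30)&(q[:,2]<46)&(q[:,0]>lo)&(q[:,0]<hi)&(abs(q[:,1])<50)]; print(" divider y",np.percentile(d[:,1],[5,50,95]).round(1),len(d))
    # holder sloping: points x<-46
    h=q[(q[:,0]<-30)&(q[:,2]>8)&(abs(q[:,1])<75)]
    nl=np.array([-np.sin(np.radians(32)),0,np.cos(np.radians(32))]); s=h@nl; m=np.median(s); k=h[abs(s-m)<4]
    print(" holder offset",m.round(1),"y",np.percentile(k[:,1],[0,2,50,98,100]).round(1),"x",np.percentile(k[:,0],[0,2,50,98,100]).round(1),"z",np.percentile(k[:,2],[2,50,98]).round(1))
im=cv2.imread('pics/top0.png'); cv2.imwrite('pics/c.png',cv2.resize(im[165:245,360:455],None,fx=6.5,fy=6.5,interpolation=cv2.INTER_CUBIC))
E
```

```text
label px [array([609.3, -41.9,  32.7]), array([611.4, -39.2,  34.8]), array([606.3, -43.9,  34.5]), array([608.2, -36. ,  37.7])]
top y [-83.8 -82.4  82.2  84. ] x [-56.7 -51.1 -34.1  53.3  54.3]
 divider y [-3.2 -0.3  1.4] 54
 holder offset 62.1 y [-73.6 -60.    0.8  61.4  72.1] x [-84.5 -83.3 -58.3 -34.  -32. ] z [20.4 37.1 51. ]
scene y [-82.9 -81.   85.7  89. ] x [-51.5 -48.7 -34.1  53.3  55.3]
 divider y [-0.8  2.6  4.8] 62
 holder offset 60.4 y [-72.4 -61.4  -1.9  65.3  72.7] x [-84.8 -81.8 -49.5 -32.9 -31.2] z [20.6 41.1 49.5]
```

View pics/c.png

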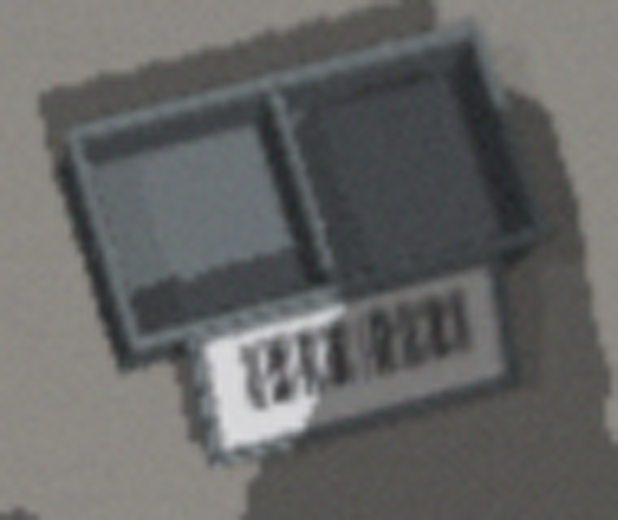

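```bash
cat > go.py <<'E'
from fit import *
Rx=R.from_euler('x',np.pi)
RD=np.array([547.5,278,24.4]); YR=0.14; LB=np.array([608.5,-40,34]); YL=np.radians(15)
def delta(p,Rt,n=None):
    o=robot.get_obs(); d=(np.array(p)-o["eef_pos"])/10; rv=(Rt*R.from_euler('xyz',o["eef_rot"]).inv()).as_rotvec()
    n=n or int(np.ceil(max(np.linalg.norm(d)/4.2,np.linalg.norm(rv)/.12)))
    print("t",round(o["t"],2),"at",o["eef_pos"].round(1),"w",round(o["width"],1),"tgt",np.round(p,1),"d",d.round(2),"rv",rv.round(3),"n",n,"row",(d/n).round(3),(rv/n).round(4))
def rpose(d,o=RD,y=YR): Rr=Rread(y); return o+Rr.apply([0,0,d]),Rr*Rx
def lpose(d): Rr=Rread(YL,np.radians(32)); return LB+Rr.apply([0,0,d]),Rr*Rx
E
python3 - <<'E'
from go import *
delta(*rpose(183)); delta(*rpose(108))
E
```

```text
t 1.0 at [ 180.2 -519.6  260.8] w 88.2 tgt [470.9 267.2 190.3] d [29.07 78.68 -7.05] rv [ 0.103 -0.425 -0.191] n 21 row [ 1.384  3.747 -0.336] [ 0.0049 -0.0202 -0.0091]
t 1.0 at [ 180.2 -519.6  260.8] w 88.2 tgt [502.3 271.6 122.3] d [ 32.21  79.13 -13.85] rv [ 0.103 -0.425 -0.191] n 21 row [ 1.534  3.768 -0.659] [ 0.0049 -0.0202 -0.0091]
```

>>> jog_arm(
  plan=[
    [0,1.45,3.93,0.2,0.005,-0.0213,-0.0096],
    [0,1.45,3.93,0.2,0.005,-0.0213,-0.0096],
    [0,1.45,3.93,0.2,0.005,-0.0213,-0.0096],
    [0,1.45,3.93,0.2,0.005,-0.0213,-0.0096],
    [0,1.45,3.93,0.2,0.005,-0.0213,-0.0096],
    [0,1.45,3.93,0.2,0.005,-0.0213,-0.0096],
    [0,1.45,3.93,0,0.005,-0.0213,-0.0096],
    [0,1.45,3.93,0,0.005,-0.0213,-0.0096],
    [0,1.45,3.93,0,0.005,-0.0213,-0.0096],
    [0,1.45,3.93,0,0.005,-0.0213,-0.0096],
    [0,1.45,3.93,0,0.005,-0.0213,-0.0096],
    [0,1.45,3.93,0,0.005,-0.0213,-0.0096],
    [0,1.45,3.93,0,0.005,-0.0213,-0.0096],
    [0,1.45,3.93,-0.5,0.005,-0.0213,-0.0096],
    [0,1.45,3.93,-0.5,0.005,-0.0213,-0.0096],
    [0,1.45,3.93,-0.5,0.005,-0.0213,-0.0096],
    [0,1.45,3.93,-0.5,0.005,-0.0213,-0.0096],
    [0,1.45,3.93,-0.5,0.005,-0.0213,-0.0096],
    [0,1.45,3.93,-0.5,0.005,-0.0213,-0.0096],
    [0,1.45,3.93,-0.5,0.005,-0.0213,-0.0096],
  ],
)

```text
t: 3.5
eef_pos: [470.5, 267.9, 237.7]
eef_rot: [3.139, -0.438, 0.139]
ft_force: [1.0, -1.3, 0.4]
width: 87.9
```

```bash
python3 - <<'E'
from go import *
delta(*rpose(183)); print(robot.get_obs()["q"])
# re-look without arm shadow: cluster near label/amber
im,de=snap("scene","s1")
cv2.imwrite('pics/d.png',cv2.resize(im[150:350,200:467,::-1],(800,600),interpolation=cv2.INTER_CUBIC))
E
```

```text
t 3.5 at [470.5 267.9 237.7] w 87.9 tgt [470.9 267.2 190.3] d [ 0.04 -0.07 -4.75] rv [0.002 0.002 0.002] n 2 row [ 0.021 -0.036 -2.373] [0.0009 0.001  0.0009]
[ 0.33546587  0.25480044  1.62764737 -0.1152797   0.83218464  1.82678204]
```

View pics/d.png

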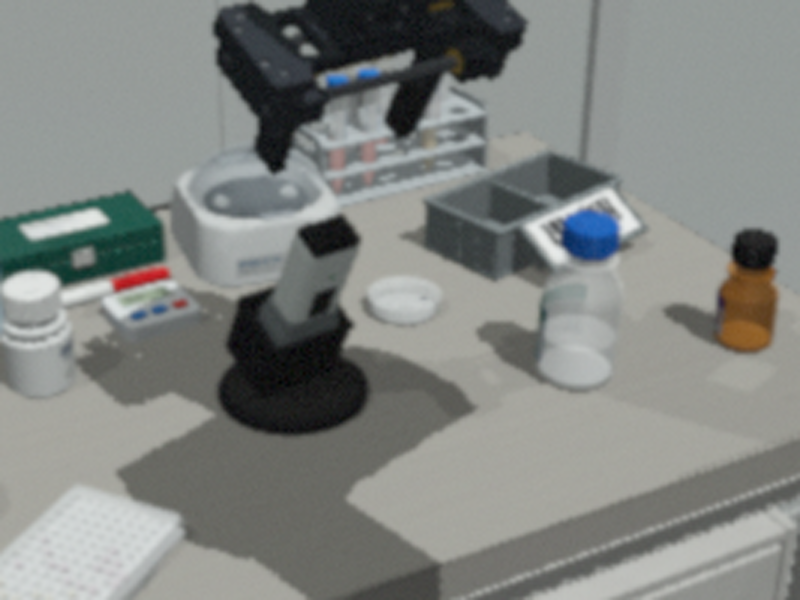

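The open fingers (270,150)/(400,120) line up above and either side of the reader tail (330,235). I descend along its axis.

>>> jog_arm(
  plan=[
    [0,0,-0.04,-2.4,0,0,0],
    [0,0.04,-0.03,-2.35,0,0,0],
    [0,0.62,0.09,-1.36,0,0,0],
    [0,0.63,0.09,-1.36,0,0,0],
    [0,0.63,0.09,-1.36,0,0,0],
    [0,0.63,0.09,-1.36,0,0,0],
    [0,0.63,0.08,-1.36,0,0,0],
    [0,0,0,0,0,0,0],
    [0,0,0,0,0,0,0],
  ],
)

```text
t: 4.68
eef_pos: [502.0, 270.1, 122.4]
eef_rot: [3.139, -0.437, 0.139]
ft_force: [0.0, 0.4, -0.1]
width: 88.0
```

```bash
python3 - <<'E'
from go import *
delta(*rpose(108)); print(robot.get_obs()["ft_force"])
im,de=snap("scene"); im2,_=snap("top")
a=cv2.resize(im[200:300,240:350],(440,400),interpolation=cv2.INTER_CUBIC); b=cv2.resize(im2[200:300,235:325],(360,400),interpolation=cv2.INTER_CUBIC)
cv2.imwrite('pics/e.png',np.hstack([a,b])[...,::-1])
E
```

```text
t 4.67 at [502.  270.1 122.4] w 88.0 tgt [502.3 271.6 122.3] d [ 0.03  0.15 -0.02] rv [0.002 0.001 0.002] n 1 row [ 0.026  0.152 -0.016] [0.0022 0.0012 0.0018]
[ 0.04570203  0.44161961 -0.09688083]
```

View pics/e.png

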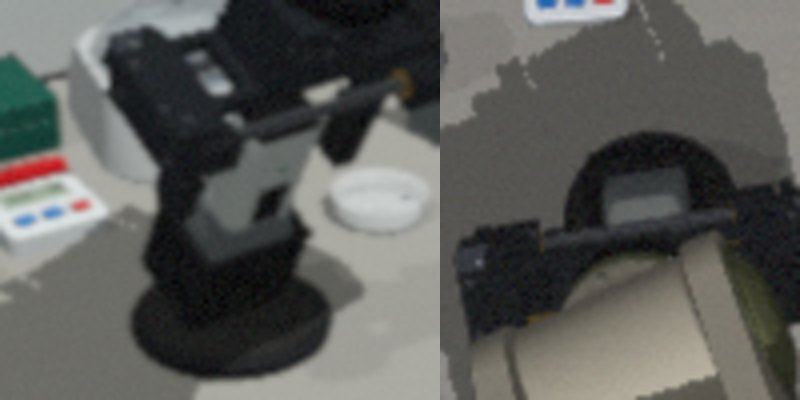

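The fingers straddle the grip with no contact, so I close.

>>> jog_arm(
  plan=[
    [0,0,0.1,0,0,0,0],
    [255,0,0,0,0,0,0],
    [255,0,0,0,0,0,0],
    [255,0,0,0,0,0,0],
    [255,0,0,0,0,0,0],
    [255,0,0,0,0,0,0],
    [255,0,0,0,0,0,0],
    [255,0,0,0,0,0,0],
  ],
)

```text
t: 5.78
eef_pos: [502.0, 271.1, 122.2]
eef_rot: [3.139, -0.437, 0.139]
ft_force: [1.6, -0.3, -0.1]
width: 41.9
```

```bash
python3 - <<'E'
from go import *
delta(*rpose(108)); o=robot.get_obs(); print(o["ft_force"],o["wrist_torque"])
E
```

```text
t 5.78 at [502.  271.1 122.2] w 41.9 tgt [502.3 271.6 122.3] d [0.03 0.06 0.01] rv [0.002 0.001 0.002] n 1 row [0.03  0.057 0.005] [0.0023 0.0009 0.0019]
[ 1.61195912 -0.28298874 -0.07895282] [-0.11124147  0.18824358  0.0155573 ]
```

>>> jog_arm(
  plan=[
    [255,-0.21,-0.03,0.45,0,0,0],
    [255,-0.42,-0.06,0.91,0,0,0],
    [255,-0.63,-0.09,1.36,0,0,0],
    [255,-0.63,-0.09,1.36,0,0,0],
    [255,-0.63,-0.09,1.36,0,0,0],
    [255,-0.63,-0.09,1.36,0,0,0],
    [255,-0.63,-0.09,1.36,0,0,0],
    [255,-0.63,-0.09,1.36,0,0,0],
    [255,0,0,0,0,0,0],
  ],
)

```text
t: 6.9
eef_pos: [457.8, 264.9, 218.7]
eef_rot: [3.139, -0.439, 0.139]
ft_force: [0.3, 0.0, -2.3]
width: 42.0
```

```bash
python3 - <<'E'
from go import *
delta(*lpose(108+75)); o=robot.get_obs(); print(o["ft_force"],o["wrist_torque"])
im,de=snap("scene"); cv2.imwrite('pics/f.png',cv2.resize(im[120:320,220:420,::-1],(600,600),interpolation=cv2.INTER_CUBIC))
# fit reader in hand (position in the tool frame)
W=cloud("scene",de).reshape(-1,3); T=R.from_euler('xyz',o["eef_rot"]); q=(T*Rx.inv()).inv().apply(W-o["eef_pos"])  # reader-aligned, nominal window at z=-108
m=(abs(q[:,0])<30)&(abs(q[:,1])<40)&(q[:,2]<-22)&(q[:,2]>-125); q=q[m]
def f(p):
    r=R.from_rotvec([p[3],p[4],0]).inv().apply(q-[p[0],p[1],p[2]])
    return np.minimum(boxd(r,[-18,-25,0],[18,25,60]),boxd(r,[-15,-21,60],[15,21,143]))
s=least_squares(f,[0,0,-108,0,0],loss='soft_l1',f_scale=2); print(len(q),s.x.round(3),abs(s.fun).mean())
E
```

```text
t 6.9 at [457.8 264.9 218.7] w 42.0 tgt [514.8 -65.1 189.2] d [  5.7  -33.    -2.95] rv [ 0.026 -0.117  0.123] n 9 row [ 0.634 -3.667 -0.327] [ 0.0029 -0.013   0.0137]
[ 0.31901434  0.0052551  -2.34882419] [-0.03629742  0.39518575 -0.06489101]
805 [ 9.86000e-01  8.45000e-01 -1.12146e+02 -9.00000e-03 -1.60000e-02] 0.9176232133039233
```

View pics/f.png

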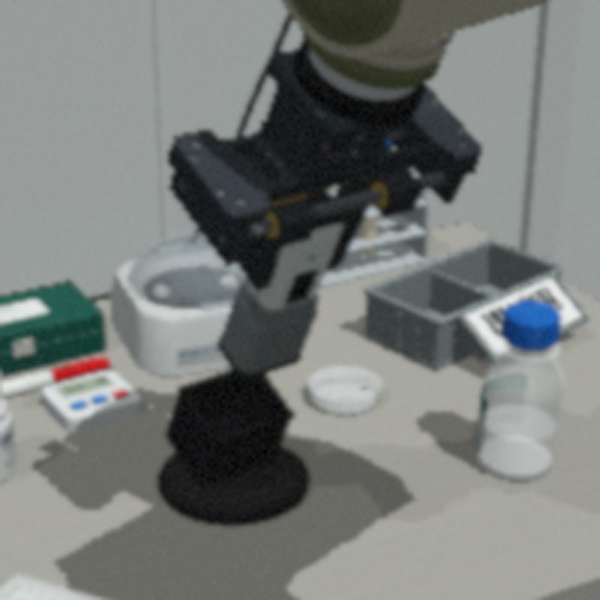

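The reader is out of the cup and held straight: about 1° off, window 112 mm from the TCP. Next it goes to the label, lifted over the bottle.

>>> jog_arm(
  plan=[
    [255,0.2,-1.5,1.7,0.0026,-0.0117,0.0123],
    [255,0.6,-3.5,1.7,0.0026,-0.0117,0.0123],
    [255,0.7,-4,0.6,0.0026,-0.0117,0.0123],
    [255,0.7,-4,0,0.0026,-0.0117,0.0123],
    [255,0.7,-4,0,0.0026,-0.0117,0.0123],
    [255,0.7,-4,0,0.0026,-0.0117,0.0123],
    [255,0.7,-4,-0.5,0.0026,-0.0117,0.0123],
    [255,0.7,-4,-2,0.0026,-0.0117,0.0123],
    [255,0.5,-3,-2.5,0.0026,-0.0117,0.0123],
    [255,0.2,-1,-2,0.0026,-0.0117,0.0123],
    [255,0,0,0,0,0,0],
    [255,0,0,0,0,0,0],
  ],
)

```text
t: 8.45
eef_pos: [515.0, -64.9, 187.9]
eef_rot: [3.141, -0.557, 0.262]
ft_force: [0.8, -0.1, -1.7]
width: 41.7
```

```bash
python3 - <<'E'
from go import *
delta(*lpose(108+75)); o=robot.get_obs(); T=R.from_euler('xyz',o["eef_rot"])*Rx
print("label in reader (est)",(T*R.from_euler('xy',[-.009,-.016])).inv().apply(LB-(o["eef_pos"]+T.apply([1,.8,-112]))).round(1))
im,de=snap("scene"); im2,de2=snap("top")
cv2.imwrite('pics/g.png',np.hstack([cv2.resize(im[120:300,300:480],(400,400),interpolation=cv2.INTER_CUBIC),cv2.resize(im2[160:300,345:485],(400,400),interpolation=cv2.INTER_CUBIC)])[...,::-1])
for l in("reader","label"):
  for n in("scene","top"):
    for r in robot.spot_in(n,l)[:1]: print(l,n,r["conf"],toworld(n,r["location"]).round(0))
E
```

```text
t 8.45 at [515.  -64.9 187.9] w 41.7 tgt [514.8 -65.1 189.2] d [-0.02 -0.02  0.13] rv [ 0.001 -0.002  0.001] n 1 row [-0.019 -0.018  0.126] [ 0.0008 -0.0017  0.0005]
label in reader (est) [ -1.3  -0.2 -69.8]
reader scene 0.96 [537. -38. 136.]
reader top 0.79 [543. -56. 159.]
label scene 0.74 [612. -40.  39.]
label top 0.65 [610. -35.  35.]
```

View pics/g.png

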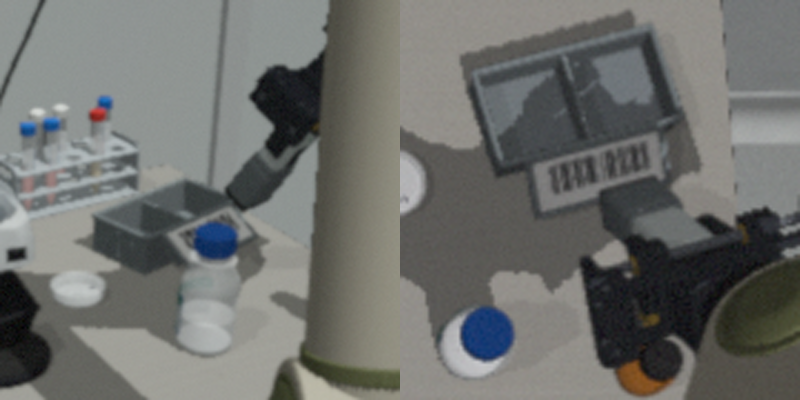

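The reader is aimed at the label by calculation (offset about 1 mm, 70 mm off), which the picture and detections bear out. I hold still for 1.6 s.

>>> jog_arm(
  plan=[
    [255,0,0,0,0,0,0],
    [255,0,0,0,0,0,0],
    [255,0,0,0,0,0,0],
    [255,0,0,0,0,0,0],
    [255,0,0,0,0,0,0],
    [255,0,0,0,0,0,0],
    [255,0,0,0,0,0,0],
    [255,0,0,0,0,0,0],
    [255,0,0,0,0,0,0],
    [255,0,0,0,0,0,0],
    [255,0,0,0,0,0,0],
    [255,0,0,0,0,0,0],
    [255,0,0,0,0,0,0],
  ],
)

```text
t: 10.38
eef_pos: [514.9, -65.2, 187.5]
eef_rot: [3.141, -0.557, 0.261]
ft_force: [-0.1, -0.2, -1.7]
width: 41.7
```

>>> jog_arm(
  plan=[
    [255,-0.2,1,2,-0.0026,0.0117,-0.0123],
    [255,-0.5,3,2.5,-0.0026,0.0117,-0.0123],
    [255,-0.7,4,2,-0.0026,0.0117,-0.0123],
    [255,-0.7,4,0.5,-0.0026,0.0117,-0.0123],
    [255,-0.7,4,0,-0.0026,0.0117,-0.0123],
    [255,-0.7,4,0,-0.0026,0.0117,-0.0123],
    [255,-0.7,4,0,-0.0026,0.0117,-0.0123],
    [255,-0.7,4,-0.6,-0.0026,0.0117,-0.0123],
    [255,-0.6,3.5,-0.7,-0.0026,0.0117,-0.0123],
    [255,-0.2,1.5,-0.7,-0.0026,0.0117,-0.0123],
    [255,0,0,0,0,0,0],
    [255,0,0,0,0,0,0],
  ],
)

```text
t: 11.88
eef_pos: [458.0, 264.3, 237.6]
eef_rot: [3.139, -0.437, 0.139]
ft_force: [0.6, -0.5, -2.1]
width: 41.8
```

```bash
python3 - <<'E'
from go import *
# target: point on the recorded extraction line, 105 mm and 0 mm out
G=np.array([502.0,271.1,122.2]); Rt=R.from_euler('xyz',[3.139,-.437,.139]); a=-Rt.as_matrix()[:,2]
for d in (105,0): delta(G+a*d,Rt)
o=robot.get_obs()
for n in("scene","top"):
    im,de=snap(n)
    if n=="scene": cv2.imwrite('pics/hh.png',cv2.resize(im[120:320,220:420,::-1],(600,600)))
    W=cloud(n,de).reshape(-1,3); T=R.from_euler('xyz',o["eef_rot"]); q=(T*Rx.inv()).inv().apply(W-o["eef_pos"])
    m=(abs(q[:,0])<30)&(abs(q[:,1])<40)&(q[:,2]<-22)&(q[:,2]>-125); q=q[m]
    def f(p):
        r=R.from_rotvec([p[3],p[4],0]).inv().apply(q-[p[0],p[1],p[2]])
        return np.minimum(boxd(r,[-18,-25,0],[18,25,60]),boxd(r,[-15,-21,60],[15,21,143]))
    s=least_squares(f,[0,0,-108,0,0],loss='soft_l1',f_scale=2); print(n,len(q),s.x.round(3),abs(s.fun).mean())
E
```

```text
t 11.88 at [458.  264.3 237.6] w 41.8 tgt [458.  265.2 217.3] d [-0.    0.09 -2.03] rv [ 0.  0. -0.] n 1 row [-0.004  0.095 -2.027] [ 0.      0.0001 -0.0001]
t 11.88 at [458.  264.3 237.6] w 41.8 tgt [502.  271.1 122.2] d [  4.4    0.68 -11.54] rv [ 0.  0. -0.] n 3 row [ 1.467  0.228 -3.847] [ 0.  0. -0.]
scene 830 [ 7.12000e-01  1.12400e+00 -1.07912e+02  6.00000e-03 -8.00000e-03] 0.8548441210857741
top 288 [ 6.8000e-02 -1.2500e-01 -1.1089e+02  1.0000e-03 -5.0000e-03] 0.6126518478505959
```

The reader has not slipped in the hand. I insert it back along the line it came out on.

>>> jog_arm(
  plan=[
    [255,0,0.1,-1,0,0,0],
    [255,0,0,-1,0,0,0],
    [255,0,0,0,0,0,0],
    [255,0.44,0.06,-0.95,0,0,0],
    [255,0.44,0.06,-0.95,0,0,0],
    [255,0.44,0.06,-0.95,0,0,0],
    [255,0.44,0.06,-0.95,0,0,0],
    [255,0.44,0.06,-0.95,0,0,0],
    [255,0.44,0.06,-0.95,0,0,0],
    [255,0.44,0.06,-0.95,0,0,0],
    [255,0.44,0.06,-0.95,0,0,0],
  ],
)

```text
t: 13.35
eef_pos: [493.4, 270.6, 140.8]
eef_rot: [3.139, -0.437, 0.139]
ft_force: [0.1, -0.7, -1.4]
width: 41.4
```

```bash
python3 - <<'E'
from go import *
G=np.array([502.0,271.1,122.2]); Rt=R.from_euler('xyz',[3.139,-.437,.139]); delta(G,Rt); o=robot.get_obs(); print(o["ft_force"],o["wrist_torque"])
E
```

```text
t 13.35 at [493.4 270.6 140.8] w 41.4 tgt [502.  271.1 122.2] d [ 0.86  0.05 -1.86] rv [ 0. -0. -0.] n 1 row [ 0.859  0.047 -1.862] [ 0.     -0.     -0.0003]
[ 0.07480714 -0.74848119 -1.38452779] [ 0.0107891   0.34940206 -0.01258586]
```

>>> jog_arm(
  plan=[
    [255,0.22,0.01,-0.47,0,0,0],
    [255,0.22,0.02,-0.47,0,0,0],
    [255,0.21,0.01,-0.46,0,0,0],
    [255,0.21,0.01,-0.46,0,0,0],
    [255,0,0,0,0,0,0],
  ],
)

```text
t: 13.98
eef_pos: [501.8, 271.1, 122.7]
eef_rot: [3.139, -0.437, 0.139]
ft_force: [0.1, -0.1, -1.2]
width: 41.6
```

>>> jog_arm(
  plan=[
    [0,0,0,0,0,0,0],
    [0,0,0,0,0,0,0],
    [0,0,0,0,0,0,0],
    [0,0,0,0,0,0,0],
    [0,0,0,0,0,0,0],
    [0,-0.42,-0.06,0.91,0,0,0],
    [0,-0.63,-0.09,1.36,0,0,0],
    [0,-0.84,-0.12,1.81,0,0,0],
    [0,-1.05,-0.15,2.27,0,0,0],
    [0,-1.26,-0.18,2.72,0,0,0],
    [0,-1,-2,2.7,0,0,0],
    [0,0,-4,1,0,0,0],
    [0,0,-3,0,0,0,0],
    [0,0,0,0,0,0,0],
  ],
)

```text
t: 15.72
eef_pos: [449.3, 173.8, 251.7]
eef_rot: [3.139, -0.438, 0.137]
ft_force: [0.0, -0.3, -0.1]
width: 88.3
```

```bash
python3 - <<'E'
from go import *
for n in("scene","top"):
    im,de=snap(n,n+"2"); np.savez(n+"2.npz",im=im,de=de); w=cloud(n,de).reshape(-1,3)
    P=w[np.all((w>[430,210,80])&(w<[600,350,165]),axis=1)]
    def f(p):
        q=Rread(p[3]).inv().apply(P-p[:3])
        return np.minimum(boxd(q,[-18,-25,0],[18,25,60]),boxd(q,[-15,-21,60],[15,21,143]))
    s=least_squares(f,[547,278,24,.14],loss='soft_l1',f_scale=2); print(n,len(P),s.x.round(3),abs(s.fun).mean().round(2))
    for nm,c,rr in (("amber",(440,-70),40),("buf",(460,73),45)):
        Q=w[np.all((w>[c[0]-rr,c[1]-rr,60])&(w<[c[0]+rr,c[1]+rr,180]),axis=1)]
        if len(Q)<30: print(nm,n,"few"); continue
        zt=np.percentile(Q[:,2],97); T=Q[Q[:,2]>zt-5]; print(nm,n,zt.round(1),len(T),cv2.minEnclosingCircle(T[:,:2].astype(np.float32)))
cur=robot.get_obs(); print(cur["eef_pos"],cur["eef_rot"],cur["t"],cur["width"])
im,_=snap("scene"); cv2.imwrite('pics/h.png',cv2.resize(im[150:350,200:467,::-1],(800,600),interpolation=cv2.INTER_CUBIC))
E
```

```text
scene 780 [5.47939e+02 2.78744e+02 2.42100e+01 1.49000e-01] 1.49
amber scene 92.1 90 ((440.5248107910156, -68.59791564941406), 17.355180740356445)
buf scene 128.0 146 ((459.45269775390625, 72.32010650634766), 21.96171760559082)
top 550 [5.47546e+02 2.77047e+02 2.46120e+01 1.21000e-01] 2.83
amber top 95.0 128 ((440.8336181640625, -70.06571197509766), 16.31224822998047)
buf top few
[449.46826947 175.22223998 251.21316534] [ 3.13919185 -0.43781541  0.13866829] 15.825 88.16512267609836
```

View pics/h.png

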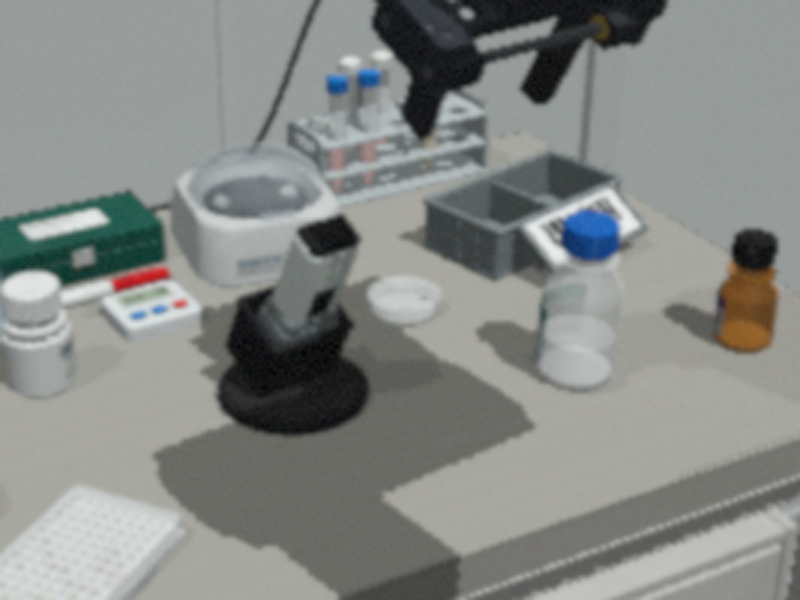

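The reader is back home: its fit is within 0.5 mm of the start, at the same lean. The amber bottle goes first because it is the lower one.

```bash
cat >> go.py <<'E'
RV=R.from_euler('z',YL)*Rx
def cell(y): return np.array([678,-21,0])+R.from_euler('z',YL).apply([0,y,0])
E
python3 - <<'E'
from go import *
delta([440.7,-69.5,180],RV); print(cell(-40),cell(40))
E
```

```text
t 15.88 at [449.5 175.6 251. ] w 88.1 tgt [440.7 -69.5 180. ] d [ -0.88 -24.51  -7.1 ] rv [-0.085  0.429  0.121] n 7 row [-0.126 -3.501 -1.014] [-0.0121  0.0614  0.0173]
[688.3527618  -59.63703305   0.        ] [667.6472382   17.63703305   0.        ]
```

>>> jog_arm(
  plan=[
    [0,-0.1,-2.1,0,-0.0085,0.0429,0.0121],
    [0,-0.1,-2.8,0,-0.0085,0.0429,0.0121],
    [0,-0.1,-2.8,0,-0.0085,0.0429,0.0121],
    [0,-0.1,-2.8,0,-0.0085,0.0429,0.0121],
    [0,-0.1,-2.8,0,-0.0085,0.0429,0.0121],
    [0,-0.1,-2.8,-1,-0.0085,0.0429,0.0121],
    [0,-0.1,-2.8,-1.5,-0.0085,0.0429,0.0121],
    [0,-0.1,-2.8,-2,-0.0085,0.0429,0.0121],
    [0,-0.1,-1.8,-1.6,-0.0085,0.0429,0.0121],
    [0,0,-1,-1,-0.0085,0.0429,0.0121],
    [0,0,0,0,0,0,0],
    [0,0,0,0,0,0,0],
  ],
)

```text
t: 17.38
eef_pos: [440.9, -69.3, 179.9]
eef_rot: [3.141, -0.001, 0.262]
ft_force: [-0.5, 0.7, -0.3]
width: 88.1
```

```bash
python3 - <<'E'
from go import *
delta([440.7,-69.5,89],RV)
E
```

```text
t 17.38 at [440.9 -69.3 179.9] w 88.1 tgt [440.7 -69.5  89. ] d [-0.02 -0.02 -9.09] rv [ 0.001  0.001 -0.001] n 3 row [-0.005 -0.007 -3.031] [ 0.0002  0.0003 -0.0002]
```

>>> jog_arm(
  plan=[
    [0,0,0,-2.5,0,0,0],
    [0,0,0,-2.5,0,0,0],
    [0,0,0,-2,0,0,0],
    [0,0,0,-1.5,0,0,0],
    [0,0,0,-0.6,0,0,0],
    [0,0,0,0,0,0,0],
    [255,0,0,0,0,0,0],
    [255,0,0,0,0,0,0],
    [255,0,0,0,0,0,0],
    [255,0,0,0,0,0,0],
    [255,0,0,0,0,0,0],
    [255,0,0,0,0,0,0],
    [255,0,0,0,0,0,0],
    [255,0,0,0,0,0,0],
  ],
)

```text
t: 19.12
eef_pos: [440.7, -70.0, 88.5]
eef_rot: [3.141, 0.0, 0.262]
ft_force: [0.7, -0.8, -0.1]
width: 32.0
```

>>> jog_arm(
  plan=[
    [255,0,0,0.8,0,0,0],
    [255,0,0,2,0,0,0],
    [255,0,0,2.5,0,0,0],
    [255,0.5,0,2.7,0,0,0],
    [255,2,0.1,0,0,0,0],
    [255,3,0.12,0,0,0,0],
    [255,3,0.13,0,0,0,0],
    [255,3,0.13,0,0,0,0],
    [255,3,0.13,0,0,0,0],
    [255,3,0.13,0,0,0,0],
    [255,3,0.12,0,0,0,0],
    [255,2.5,0.1,0,0,0,0],
    [255,1.2,0.05,0,0,0,0],
    [255,0.5,0.05,0,0,0,0],
    [255,0,0,0,0,0,0],
    [255,0,0,0,0,0,0],
  ],
)

```text
t: 21.12
eef_pos: [687.3, -59.3, 168.8]
eef_rot: [3.141, 0.0, 0.262]
ft_force: [-0.0, 0.3, -0.9]
width: 32.2
```

```bash
python3 - <<'E'
from go import *
delta([*cell(-40)[:2],92.5],RV); print(robot.get_obs()["ft_force"])
im,_=snap("scene");im2,_=snap("top")
cv2.imwrite('pics/i.png',np.hstack([cv2.resize(im[120:300,300:480],(400,400),interpolation=cv2.INTER_CUBIC),cv2.resize(im2[140:280,345:485],(400,400),interpolation=cv2.INTER_CUBIC)])[...,::-1])
E
```

```text
t 21.12 at [687.3 -59.3 168.8] w 32.2 tgt [688.4 -59.6  92.5] d [ 0.11 -0.03 -7.63] rv [ 0. -0.  0.] n 2 row [ 0.055 -0.015 -3.813] [ 0.0002 -0.0002  0.0001]
[-0.00096797  0.28725694 -0.91095452]
```

View pics/i.png

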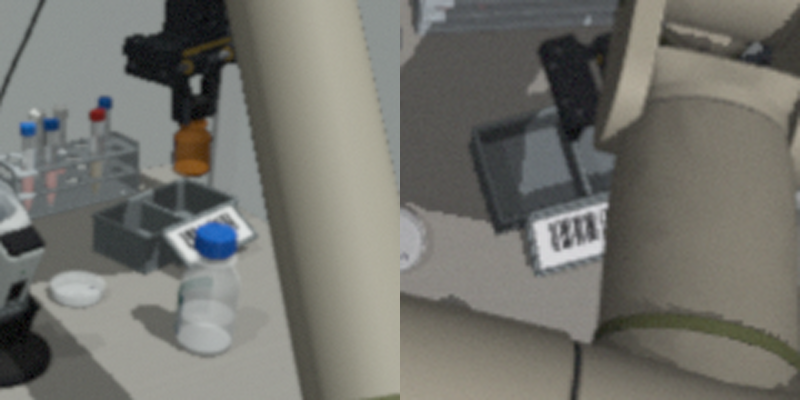

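The bottle hangs upright over the right-hand place (191,150). I lower it.

>>> jog_arm(
  plan=[
    [255,0.05,0,-1.5,0,0,0],
    [255,0.05,0,-2,0,0,0],
    [255,0,0,-1.7,0,0,0],
    [255,0,0,-1,0,0,0],
    [255,0,0,-0.6,0,0,0],
    [255,0,0,-0.4,0,0,0],
    [255,0,0,-0.3,0,0,0],
    [255,0,0,0,0,0,0],
    [255,0,0,0,0,0,0],
  ],
)

```text
t: 22.35
eef_pos: [688.8, -59.3, 93.9]
eef_rot: [3.141, -0.0, 0.262]
ft_force: [0.5, -0.2, -1.7]
width: 31.9
```

>>> jog_arm(
  plan=[
    [255,0,0,-0.1,0,0,0],
    [255,0,0,-0.1,0,0,0],
    [255,0,0,0,0,0,0],
    [255,0,0,0,0,0,0],
  ],
)

```text
t: 22.85
eef_pos: [689.0, -59.4, 92.5]
eef_rot: [3.14, -0.001, 0.262]
ft_force: [-1.3, 0.6, 5.0]
width: 31.9
```

Contact with the floor (5 N). I release, rise and move to the buffer bottle.

>>> jog_arm(
  plan=[
    [0,0,0,0,0,0,0],
    [0,0,0,0,0,0,0],
    [0,0,0,0,0,0,0],
    [0,0,0,0,0,0,0],
    [0,0,0,0.8,0,0,0],
    [0,0,0,2,0,0,0],
    [0,0,0,3,0,0,0],
    [0,0,0,3,0,0,0],
    [0,-2,1,3,0,0,0],
    [0,-3.5,2,0,0,0,0],
    [0,-3.5,2,0,0,0,0],
    [0,-3.5,2,0,0,0,0],
    [0,-3.5,2,0,0,0,0],
    [0,-3.5,2,0,0,0,0],
    [0,-2.4,1.4,0,0,0,0],
    [0,-1,0.8,0,0,0,0],
    [0,0,0,0,0,0,0],
    [0,0,0,0,0,0,0],
  ],
)

```text
t: 25.1
eef_pos: [460.6, 72.3, 209.6]
eef_rot: [3.141, -0.0, 0.261]
ft_force: [0.0, 0.8, -0.3]
width: 88.1
```

```bash
python3 - <<'E'
from go import *
delta([459.8,72.3,125],RV)
for n in("scene","top"):
    im,de=snap(n); w=cloud(n,de).reshape(-1,3)
    for nm,c,rr,lo,hi in (("amber",(688,-60),30,75,110),("buf",(460,72),35,106,140)):
        Q=w[np.all((w>[c[0]-rr,c[1]-rr,lo])&(w<[c[0]+rr,c[1]+rr,hi]),axis=1)]
        if len(Q)<30: print(nm,n,"few"); continue
        zt=np.percentile(Q[:,2],97); T=Q[Q[:,2]>zt-5]; print(nm,n,zt.round(1),len(T),cv2.minEnclosingCircle(T[:,:2].astype(np.float32)))
E
```

```text
t 25.1 at [460.6  72.3 209.6] w 88.1 tgt [459.8  72.3 125. ] d [-0.08  0.   -8.46] rv [0.001 0.001 0.   ] n 3 row [-2.700e-02  1.000e-03 -2.821e+00] [0.0002 0.0002 0.0001]
amber scene few
buf scene 128.6 145 ((459.95135498046875, 73.95960998535156), 21.158180236816406)
amber top 98.8 109 ((689.4873046875, -60.575843811035156), 15.709282875061035)
buf top few
```

Amber stands in the carrier: its cap top is at z≈97, centred on its place. I go down on the buffer bottle.

>>> jog_arm(
  plan=[
    [0,0,0.05,-2.5,0,0,0],
    [0,0,0,-2.5,0,0,0],
    [0,0,0,-2,0,0,0],
    [0,0,0,-1,0,0,0],
    [0,0,0,-0.4,0,0,0],
    [0,0,0,0,0,0,0],
    [255,0,0,0,0,0,0],
    [255,0,0,0,0,0,0],
    [255,0,0,0,0,0,0],
    [255,0,0,0,0,0,0],
    [255,0,0,0,0,0,0],
    [255,0,0,0,0,0,0],
    [255,0,0,0,0,0,0],
  ],
)

```text
t: 26.82
eef_pos: [459.8, 73.1, 125.6]
eef_rot: [3.141, -0.0, 0.262]
ft_force: [0.1, -1.5, 0.9]
width: 39.8
```

>>> jog_arm(
  plan=[
    [255,0,0,0.8,0,0,0],
    [255,0,0,2,0,0,0],
    [255,0,0,2.5,0,0,0],
    [255,0,0,2.7,0,0,0],
    [255,1.2,-0.3,0,0,0,0],
    [255,2.5,-0.7,0,0,0,0],
    [255,3,-0.8,0,0,0,0],
    [255,3,-0.8,0,0,0,0],
    [255,3,-0.8,0,0,0,0],
    [255,3,-0.8,0,0,0,0],
    [255,2.5,-0.7,0,0,0,0],
    [255,1.6,-0.4,0,0,0,0],
    [255,0.8,-0.2,0,0,0,0],
    [255,0.2,-0.05,0,0,0,0],
    [255,0,0,0,0,0,0],
    [255,0,0,0,0,0,0],
  ],
)

```text
t: 28.82
eef_pos: [667.3, 17.9, 205.7]
eef_rot: [3.141, 0.0, 0.262]
ft_force: [-0.4, 0.1, -2.1]
width: 40.5
```

```bash
python3 - <<'E'
from go import *
delta([*cell(40)[:2],129.6],RV); print(robot.get_obs()["ft_force"])
im,_=snap("scene");im2,_=snap("top")
cv2.imwrite('pics/j.png',np.hstack([cv2.resize(im[110:290,300:480],(400,400),interpolation=cv2.INTER_CUBIC),cv2.resize(im2[140:280,345:485],(400,400),interpolation=cv2.INTER_CUBIC)])[...,::-1])
E
```

```text
t 28.82 at [667.3  17.9 205.7] w 40.5 tgt [667.6  17.6 129.6] d [ 0.03 -0.02 -7.61] rv [ 0. -0. -0.] n 2 row [ 0.015 -0.012 -3.805] [ 0.0002 -0.     -0.0001]
[-0.41358486  0.0770395  -2.06101923]
```

View pics/j.png

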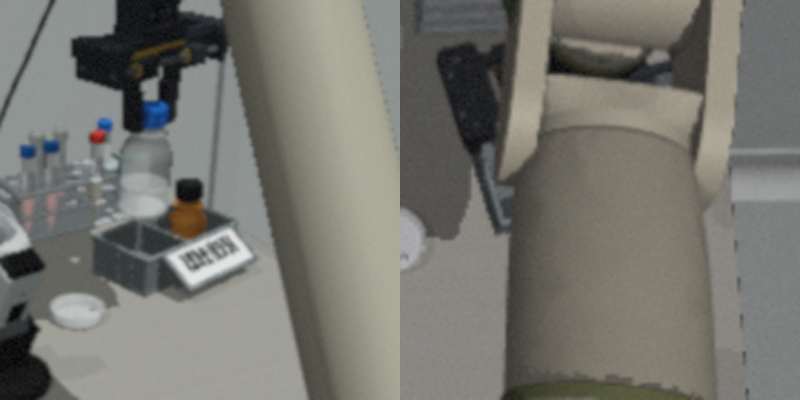

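The buffer bottle hangs upright over the left place (145,180), with amber standing in the right one. I lower it.

>>> jog_arm(
  plan=[
    [255,0,0,-1.5,0,0,0],
    [255,0,0,-2,0,0,0],
    [255,0,0,-1.7,0,0,0],
    [255,0,0,-1,0,0,0],
    [255,0,0,-0.6,0,0,0],
    [255,0,0,-0.4,0,0,0],
    [255,0,0,-0.3,0,0,0],
    [255,0,0,0,0,0,0],
    [255,0,0,0,0,0,0],
  ],
)

```text
t: 30.05
eef_pos: [667.8, 17.7, 130.9]
eef_rot: [3.141, -0.0, 0.262]
ft_force: [-1.2, -0.4, -3.3]
width: 40.0
```

>>> jog_arm(
  plan=[
    [255,0,0,-0.1,0,0,0],
    [255,0,0,-0.1,0,0,0],
    [255,0,0,0,0,0,0],
    [255,0,0,0,0,0,0],
  ],
)

```text
t: 30.55
eef_pos: [668.1, 17.6, 129.5]
eef_rot: [3.14, -0.002, 0.262]
ft_force: [0.1, -0.0, 5.6]
width: 40.0
```

>>> jog_arm(
  plan=[
    [0,0,0,0,0,0,0],
    [0,0,0,0,0,0,0],
    [0,0,0,0,0,0,0],
    [0,0,0,0,0,0,0],
    [0,0,0,0.8,0,0,0],
    [0,0,0,2,0,0,0],
    [0,0,0,3,0,0,0],
    [0,0,0,3,0,0,0],
    [0,-2,0,3,0,0,0],
    [0,-4,0,0,0,0,0],
    [0,-4,0,0,0,0,0],
    [0,-4,0,0,0,0,0],
    [0,-4,-2,0,0,0,0],
    [0,-4,-4,0,0,0,0],
    [0,-2,-4,0,0,0,0],
    [0,0,-4,0,0,0,0],
    [0,0,-4,0,0,0,0],
    [0,0,-4,0,0,0,0],
    [0,0,0,0,0,0,0],
    [0,0,0,0,0,0,0],
  ],
)

```text
t: 33.05
eef_pos: [427.6, -201.7, 246.8]
eef_rot: [3.141, -0.0, 0.262]
ft_force: [1.1, 0.0, 0.1]
width: 88.0
```

```bash
python3 - <<'E'
from go import *
o=robot.get_obs(); print(o["t"],o["eef_pos"],o["ft_force"])
for n in("scene","top"):
    im,de=snap(n); w=cloud(n,de).reshape(-1,3)
    if n=="scene": cv2.imwrite('pics/k.png',cv2.resize(im[150:350,200:467,::-1],(800,600),interpolation=cv2.INTER_CUBIC))
    for nm,c,rr,lo,hi in (("amber",(688,-60),30,75,110),("buf",(668,18),35,110,145)):
        Q=w[np.all((w>[c[0]-rr,c[1]-rr,lo])&(w<[c[0]+rr,c[1]+rr,hi]),axis=1)]
        if len(Q)<30: print(nm,n,"few"); continue
        zt=np.percentile(Q[:,2],97); T=Q[Q[:,2]>zt-5]; print(nm,n,zt.round(1),len(T),cv2.minEnclosingCircle(T[:,:2].astype(np.float32)))
    for l in ["petri_dish","white_bottle","well_plate"]:
        for r in robot.spot_in(n,l)[:1]: print(l,n,round(r["conf"],2),toworld(n,r["location"]).round(0))
E
```

```text
33.05 [ 427.57456776 -201.7494208   246.80657444] [1.09398214 0.04840281 0.06621444]
amber scene 96.1 59 ((688.5305786132812, -56.91575241088867), 16.531492233276367)
buf scene 132.9 88 ((667.1151733398438, 20.25164031982422), 21.93328094482422)
petri_dish scene 0.62 [604. 143.  10.]
white_bottle scene 0.66 [617. 438.  43.]
well_plate scene 0.77 [398. 487.  22.]
amber top 99.7 80 ((689.1008911132812, -59.965606689453125), 15.042113304138184)
buf top 135.4 174 ((668.1076049804688, 16.457094192504883), 20.52496337890625)
petri_dish top 0.74 [609. 140.  13.]
white_bottle top 0.8 [631. 427.  81.]
well_plate top 0.83 [411. 483.  19.]
```

View pics/k.png

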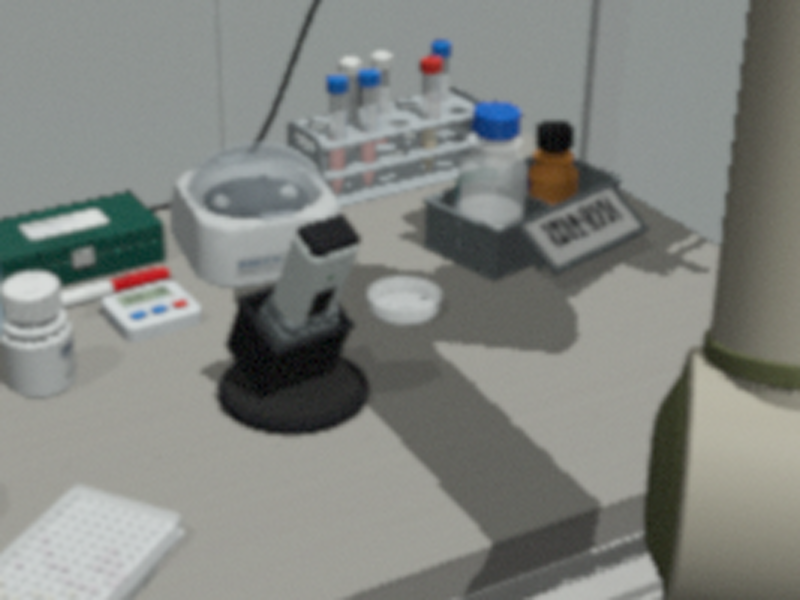

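Both bottles stand upright in the carrier (497,170 and 555,165), the reader is in its holster (330,240), and the bystanders are in place. I hand the job in.

```bash
python3 -c "
from plant import robot
print(robot.close_job())"
```

```text
the job is handed in; nothing more can be done
None
```

The job is done and handed in at about 33 s; the interface gives no verdict.

- **Reading:** I held the reader still for about 1.6 s. It was about 70 mm off the label and about 1 mm off its centre, lined up to about 1°. This comes from my pose fit and the measured arm pose; there is no signal that it actually read.
- **Holster:** I put the reader back before touching the bottles. Its fitted pose afterwards was within about 1 mm of where it started.
- **Bottles:** I set down the amber bottle, then the buffer bottle, until they touched the floor with about 5 N, and only then let go. Afterwards their cap tops were at about 96 and 133 mm in the scene camera, and both were centred in their places. The top camera read the caps about 3 mm higher, as it had before they were moved.
- **Other things:** The petri dish and well plate were within 2–5 mm of their first detections. The white bottle matched to about 2 mm in the top camera. Its scene reading could not be compared, because the first scene detection was a low-confidence false hit on the holster.

The only oddity was a grip width of 39.8–40.5 mm on the 42 mm blue cap. The bottle still hung straight and was set down normally.

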